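# Flip the caddy leaf over its spine

### The job

On the closet shelf a bamboo leaf covers one well of the grey two-well shoe-care caddy; push it up by its overhanging tab and over the spine with your fingertips, never taking it between the fingers, until it lies flat over the other well and the polish tins are uncovered. Swing it over gently without slamming it, do not lift the caddy or shove it along the shelf, leave the spray bottle, the loose tin and the scrub brush where they are, and finish clear of everything.

Things in the scene. Friction and masses are not known exactly. Their poses are not given: they have to be found in the camera images.
- caddy: Loose grey plastic two-well caddy, about 1.1 kg, 160 x 270 x 55 mm (x, y, z). Origin: centre of its underside; z up; x along the spine (middle wall). Well on its +y side: two polish tins; on -y: two blocks. The leaf's hinge axis is parallel to x, straight above the origin, 60 mm above the underside. Hinge cheeks at both ends of the spine reach 66 mm high.
- leaf (a joint): Angle of the bamboo leaf about the hinge. 0 = flat over the +y well, 1.57 = upright, 3.14 = flat over the -y well; both ends are stops. Starts between 0 and 0.3. The hinge is stiff: the leaf stays where it is left; 1 to 1.5 N at its free edge moves it. Plate 6 mm thick, mid-plane through the hinge axis, 142 mm wide (x), 8 to 137 mm from the axis.
- leaf_edge (a point): Middle of the free edge of the leaf's tab, half-way through its 6 mm thickness, 167 mm from the hinge axis. Tab: 60 mm wide (x), centred, 137 to 167 mm from the axis; it overhangs the caddy's outer wall by 32 mm, free space below it to the shelf. Axes: x along the hinge, y from hinge to edge, z the leaf's normal (up at joint 0).
- spray_mid (a point): Bystander: amber glass spray bottle with white press cap, 60 mm across, 158 mm high, standing; point half-way up on its axis.
- tin_mid (a point): Bystander: flat round metal polish tin, 80 mm across, 30 mm high; its centre.
- brush_mid (a point): Bystander: bamboo scrub brush lying bristles down, 50 x 140 x 40 mm (x, y, z); its centre.

How it is judged:
By the outcome, as a careful person would: the job done as asked, in the order asked, and still so for the second after the job is handed in, with the robot touching nothing.
It also fails if it takes over 45 s, if anything falls off the work surface, if the arm or the gripper's body presses on something with over 40 N, if the wrist force passes 120 N, or if a joint passes its speed limit or range.

### The arm

A 7-joint arm with a two-finger parallel gripper is mounted at the origin on the work surface. World frame = base frame: x ahead of the robot, y to its left, z up, the work surface at z = 0. Lengths are in m, angles in rad, forces in N, time in s.
With the tool pointing down it reaches from about 0.35 to 0.9 m from the base axis. Payload 8.1 kg.
Tool frame: the origin (TCP) lies on the front face of the gripper's body, between the roots of the fingers; the fingertips stand 66 mm ahead of it and the grasp point (between the pads) lies 47 mm ahead of it; z points along the fingers, y is the line along which they close (so a half turn about z gives the same grasp; the last joint's range is limited). The gripper opens to 92 mm and grips with 3 to 60 N. Pads are 19 mm wide; open, the fingers measure 130 mm over their backs; the gripper's body (75 mm by 190 mm) begins 47 mm behind the grasp point.
Start: joints at [-1.279, 0.434, 0.025, 1.573, -0.012, 1.134, -0.075], TCP at [0.24, 0.577, 0.292] pointing down, gripper open.
Joint ranges: [-2.62, 2.62], [-0.44, 2.09], [-1.27, 1.32], [0.08, 2.57], [-1.32, 4.46], [0.12, 2], [-2.74, 2.74]. Speed limits (rad/s): [2.22, 2.22, 3.01, 3.01, 3.14, 3.14, 3.14].

### API

Orientations are given as [roll, pitch, yaw] about the fixed x, y, z axes, in that order (R = Rz(yaw) Ry(pitch) Rx(roll)).
In Python, from workcell import bot, snapshot gives the robot as it stands. The module is installed in compiled form; this text tells all that it offers. Calls block until the motion is done:
- bot.move_pose(position, orientation): joint-space move of the TCP to a pose.
- bot.servo_line(position, speed=0.15, rot=None, f_stop=None): straight line of the TCP; rot=None keeps the orientation; speed is the mean speed in m/s. With f_stop (N) it stops when the force on the tool has changed by that much, and returns True; else False.
- bot.set_joints(angles): joint-space move.
- bot.set_gripper(opening, force=None): finger opening in m; force is the grip in N (None keeps the last); returns when the fingers have stopped.
- bot.dwell(seconds).
- bot.inverse_kinematics(position, orientation): joint angles nearest the present ones, or None.
- bot.sense(): the state.
- snapshot(name): name is "scene" or "top"; returns a dict with "color" (420x560x3 uint8, red, green, blue), "z_map" (420x560 float32, m along the optical axis (not along the pixel's ray), 0 where there is no reading), "camera_matrix" (3x3 intrinsics, pixels), "R" (3x3) and "t" (3): a world point X has camera coordinates R X + t. Camera axes: x right, y down, z forward; pixel columns grow to the right and rows downward; lengths in m; the calibration is good to about 2 mm. A picture is of the moment at which its call begins.
A pose or a line that the arm cannot do raises bot.Unreachable and nothing moves.
- bot.sign_off(): hands the job in; it is judged then, once.
The state is a dict: "time": time; "q": joint angles; "joint_vel": joint speeds; "tau": joint torques, N m; "tool_pos": TCP position; "orientation": TCP orientation; "wrist_force": force on the tool from outside, world axes, zero at the start; "torque": the same for the moment, N m; "grip_width": finger opening in m; "finger_force": force on a finger pad.
Only numpy, scipy, OpenCV 4.12 (cv2) and the standard library are available. Lean on these libraries where they do the work, as an engineer would, in place of code of your own. Each camera call takes 0.05 s, during which the arm holds its last target. There are 200 camera calls.

## Working session

There is one attempt and no reset: what is moved stays moved. The work goes in short steps, each a Python script; the robot and the scene stay as the last script left them, time stands still between calls to the robot, and variables do not carry over. Pictures are saved under pics/ and viewed, at most 10 in all, crops included, and the job is handed in when it is done.

```bash
mkdir -p pics
python3 - <<'E'
from workcell import bot,snapshot
import cv2,numpy as np
for n in("scene","top"):
    s=snapshot(n);cv2.imwrite(f"pics/{n}0.png",s["color"][:,:,::-1]);np.savez(f"{n}0.npz",**s)
    print(n,s["camera_matrix"].tolist(),s["R"].round(3).tolist(),s["t"])
print(bot.sense()["orientation"],bot.sense()["time"])
E
```

```text
scene [[515.1814098968857, 0.0, 270.1271545962306], [0.0, 515.1814098968857, 206.97290980652463], [0.0, 0.0, 1.0]] [[-0.504, 0.864, 0.001], [0.719, 0.42, -0.554], [-0.479, -0.279, -0.832]] [ 0.28769937 -0.40843276  1.35071306]
top [[510.5400509180804, 0.0, 263.2160310325413], [0.0, 510.5400509180804, 216.80796012906774], [0.0, 0.0, 1.0]] [[-0.013, -1.0, 0.015], [-0.984, 0.01, -0.18], [0.18, -0.017, -0.984]] [0.04481321 0.64174206 0.92190323]
[-3.14014039e+00  1.43513042e-04  2.74672607e+00] 0.1
```

View pics/scene0.png

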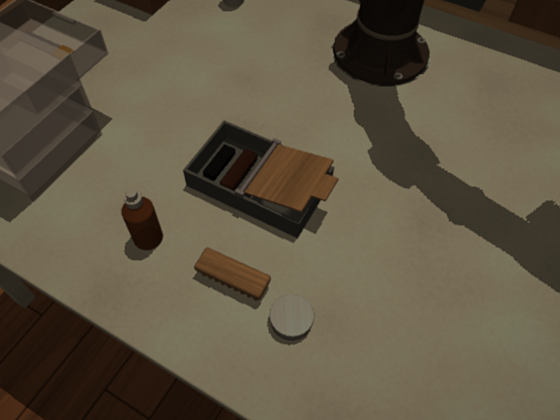

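View pics/top0.png

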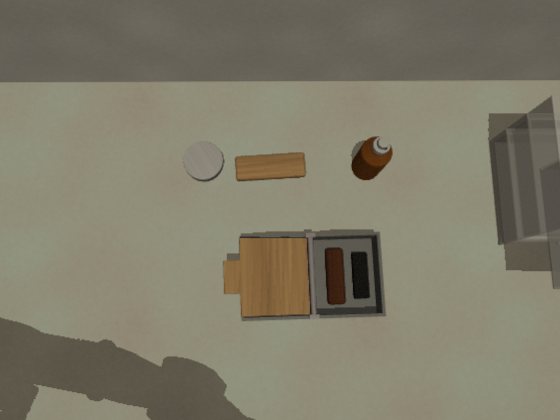

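The scene view shows the leaf at about (290,178) and its tab at (325,187). In the top view the tab is at (232,277), the spine at column 312, the tin at (203,161), the brush at (270,167) and the bottle at (370,160). Next I'll measure the leaf plane, the tab and the hinge.

```bash
cat > h.py <<'E'
import numpy as np,cv2
def cloud(s):
    K,R,t=s["camera_matrix"],s["R"],s["t"];z=s["z_map"].astype(float)
    v,u=np.mgrid[:z.shape[0],:z.shape[1]]
    c=np.stack([(u-K[0,2])/K[0,0]*z,(v-K[1,2])/K[1,1]*z,z],-1)
    return (c-t)@R
def wood(s):
    h=cv2.cvtColor(s["color"],cv2.COLOR_RGB2HSV)
    m=cv2.inRange(h,(8,90,70),(22,255,255))
    n,l,st,c=cv2.connectedComponentsWithStats(m)
    return l,st,c
E
python3 - <<'E'
import numpy as np,cv2
from h import *
for n in("top","scene"):
    s=np.load(n+"0.npz");P=cloud(s);l,st,c=wood(s)
    for i in range(1,len(st)):
        if st[i,4]<300 or P[l==i][:,2].mean()<.02: continue
        Q=P[l==i];Q=Q[(Q[:,2]>.01)]
        print(n,i,st[i],c[i].round(),'mean',Q.mean(0).round(3),'min',np.percentile(Q,1,axis=0).round(3),'max',np.percentile(Q,99,axis=0).round(3))
        A=np.c_[Q[:,:2],np.ones(len(Q))];k=np.ones(len(Q),bool)
        for _ in range(5):
            a=np.linalg.lstsq(A[k],Q[k,2],rcond=None)[0];k=abs(A@a-Q[:,2])<.005
        print('  plane',a.round(4),k.mean().round(2), 'tilt',np.arctan(np.hypot(a[0],a[1])).round(3))
    print('table z',np.median(P[330:400,440:540,2] if n=="top" else P[330:400,380:480,2]))
s=np.load("top0.npz");P=cloud(s)
for r in(240,255,277,300,312): print(r,[(u,P[r,u].round(3).tolist()) for u in(228,234,242,290,306,312,316,378)])
print("rim cols",[P[r,u].round(3).tolist() for r,u in((237,345),(315,345),(275,381),(234,310),(316,313))])
print("bystanders",[P[r,u].round(3).tolist() for r,u in((161,203),(167,270),(145,381))])
E
```

```text
top 1 [362 137  30  30 451] [375. 154.] mean [ 0.748 -0.17   0.114] min [ 0.729 -0.202  0.102] max [ 0.782 -0.148  0.122]
  plane [-0.4739  0.369   0.5309] 0.36 tilt 0.541
top 2 [ 235  153   71   28 1691] [270. 166.] mean [0.746 0.023 0.045] min [ 0.722 -0.045  0.03 ] max [0.774 0.09  0.045]
  plane [0.0109 0.0006 0.0317] 0.95 tilt 0.011
top 12 [ 223  238   87   79 5877] [270. 277.] mean [0.527 0.027 0.083] min [ 0.459 -0.043  0.063] max [0.598 0.109 0.096]
  plane [-0.0032  0.1919  0.0748] 0.99 tilt 0.19
table z -0.0003066109270665417
scene 3 [ 245  144   94   67 3781] [293. 178.] mean [0.533 0.029 0.082] min [ 0.458 -0.043  0.063] max [0.597 0.111 0.094]
  plane [-0.0051  0.1909  0.0753] 0.99 tilt 0.189
scene 11 [ 194  247   77   50 1721] [232. 271.] mean [0.75  0.024 0.04 ] min [ 0.725 -0.045  0.035] max [0.774 0.089 0.043]
  plane [-0.0116 -0.0005  0.0477] 1.0 tilt 0.012
table z -0.000714758847163856
240 [(228, [0.606, 0.108, 0.001]), (234, [0.606, 0.096, 0.001]), (242, [0.594, 0.078, 0.087]), (290, [0.595, -0.012, 0.072]), (306, [0.595, -0.043, 0.067]), (312, [0.595, -0.054, 0.0
[... 570 characters left out ...]
228, [0.487, 0.108, -0.002]), (234, [0.486, 0.096, 0.003]), (242, [0.484, 0.078, 0.092]), (290, [0.484, -0.01, 0.071]), (306, [0.483, -0.039, 0.068]), (312, [0.483, -0.051, 0.064]), (316, [0.484, -0.065, 0.004]), (378, [0.483, -0.183, 0.024])]
312 [(228, [0.463, 0.108, 0.0]), (234, [0.463, 0.096, -0.0]), (242, [0.463, 0.078, 0.087]), (290, [0.462, -0.009, 0.073]), (306, [0.462, -0.039, 0.065]), (312, [0.461, -0.05, 0.063]), (316, [0.461, -0.058, 0.063]), (378, [0.46, -0.183, 0.021])]
rim cols [[0.606, -0.124, 0.025], [0.455, -0.113, 0.052], [0.529, -0.184, 0.055], [0.607, -0.051, 0.063], [0.454, -0.052, 0.067]]
bystanders [[0.764, 0.157, 0.025], [0.746, 0.022, 0.041], [0.752, -0.172, 0.156]]
```

The leaf angle is about 0.19, the hinge is at (0.528, -0.054, 0.06) and the tab edge is at y≈0.11. Those agree with the given sizes. The plan is to keep the fingers closed, put the tips under the tab, and follow the arc while tilting the tool at about half the leaf's rate. First I'll check reachability.

```bash
cat >> h.py <<'E'
from scipy.spatial.transform import Rotation as Ro
H=np.array([-.054,.060]);XC=.528
def rpy(a,sg):
    d=np.array([0,-np.cos(a),-np.sin(a)]);y=np.array([sg,0,0.]);return Ro.from_matrix(np.c_[np.cross(y,d),y,d]).as_euler('xyz')
def tcp(th,a,r=.153,gap=0.,x=XC):
    """TCP for upper tip corner on the leaf's pushed face at radius r, gap away from it"""
    n=np.array([np.sin(th),-np.cos(th)]);C=H+r*np.array([np.cos(th),np.sin(th)])+(.003+gap)*n
    d=np.array([-np.cos(a),-np.sin(a)]);u=np.array([-np.sin(a),np.cos(a)])
    p=C-.0095*u-.066*d
    return [x,p[0],p[1]]
E
python3 - <<'E'
from workcell import bot
from h import *
for sg in(1,-1):
  for a0 in(.1,.3,.5):
    print(sg,a0)
    for th in(.1,.19,.5,1,1.57,2,2.5,3.14):
        a=a0+(1.45-a0)*(th-.19)/(3.14-.19)
        q=bot.inverse_kinematics(tcp(th,a),rpy(a,sg)); print(th,None if q is None else np.round(q,2))
E
```

```text
1 0.1
0.1 [-1.13  1.31  0.57  1.53  0.47  1.54 -0.93]
0.19 [-1.13  1.26  0.57  1.55  0.47  1.51 -0.92]
0.5 [-1.13  1.09  0.59  1.64  0.48  1.44 -0.87]
1 [-1.09  0.84  0.64  1.77  0.48  1.3  -0.77]
1.57 [-1.04  0.63  0.79  1.9   0.42  1.09 -0.54]
2 [-0.82  0.48  0.7   1.95  0.4   0.96 -0.41]
2.5 [-0.58  0.47  0.7   1.98  0.17  0.78 -0.06]
3.14 [-0.33  0.62  0.75  1.98 -0.46  0.7   0.67]
1 0.3
0.1 [-1.13  1.17  0.56  1.59  0.42  1.41 -0.9 ]
0.19 [-1.13  1.13  0.57  1.62  0.42  1.39 -0.88]
0.5 [-1.11  0.97  0.59  1.69  0.43  1.34 -0.83]
1 [-1.08  0.75  0.65  1.8   0.43  1.24 -0.7 ]
1.57 [-1.    0.56  0.79  1.9   0.36  1.07 -0.47]
2 [-0.77  0.44  0.69  1.94  0.35  0.95 -0.34]
2.5 [-0.56  0.46  0.71  1.97  0.11  0.78  0.02]
3.14 [-0.33  0.62  0.75  1.98 -0.46  0.7   0.67]
1 0.5
0.1 [-1.11  1.04  0.56  1.67  0.37  1.28 -0.85]
0.19 [-1.1   1.    0.57  1.68  0.37  1.27 -0.84]
0.5 [-1.09  0.86  0.6   1.73  0.37  1.25 -0.77]
1 [-1.06  0.66  0.67  1.82  0.36  1.17 -0.63]
1.57 [-0.93  0.49  0.73  1.89  0.33  1.05 -0.43]
2 [-0.73  0.41  0.68  1.93  0.29  0.94 -0.26]
2.5 [-0.54  0.45  0.72  1.96  
[... 536 characters left out ...]
 1.58  0.78  1.7   1.9 ]
0.5 [-0.6   0.9  -0.25  1.64  0.83  1.71  1.9 ]
1 [-0.5   0.67 -0.24  1.74  0.79  1.57  2.04]
1.57 [-0.35  0.47 -0.15  1.84  0.72  1.33  2.28]
2 [-0.24  0.39 -0.04  1.9   0.63  1.12  2.51]
2.5 [ 0.69  0.63 -1.07  1.87  0.95  1.28  2.37]
3.14 [-0.53  0.81  1.14  1.99 -0.84  0.88 -2.1 ]
-1 0.5
0.1 [-0.63  0.97 -0.22  1.62  0.81  1.62  1.86]
0.19 [-0.62  0.93 -0.23  1.63  0.8   1.61  1.88]
0.5 [-0.57  0.79 -0.23  1.68  0.77  1.56  1.96]
1 [-0.47  0.59 -0.21  1.76  0.72  1.45  2.12]
1.57 [-0.33  0.42 -0.12  1.84  0.64  1.26  2.38]
2 [-0.21  0.36 -0.02  1.89  0.55  1.08  2.6 ]
2.5 [ 0.72  0.62 -1.06  1.86  0.91  1.25  2.42]
3.14 [-0.53  0.81  1.14  1.99 -0.84  0.88 -2.1 ]
```

Run:
```python
from workcell import bot,snapshot
from h import *
bot.set_gripper(0.0)
p=np.array(tcp(.19,.3,gap=.012));b=-np.array([0,-np.cos(.3),-np.sin(.3)])
o=rpy(.3,1)
bot.move_pose(p+.12*b,o)
print(bot.servo_line(p,speed=.08,f_stop=3))
s=bot.sense();print(p,s["tool_pos"],s["orientation"]-o,s["grip_width"],s["wrist_force"],s["time"])
s=snapshot("scene");c=s["color"][100:260,150:430,::-1];cv2.imwrite("pics/s1.png",cv2.resize(c,None,fx=2.5,fy=2.5))
```

```text
False
[0.528      0.16493918 0.08459398] [0.52810788 0.165474   0.08457614] [-7.23895988e-04 -5.45265617e-04 -6.52063784e-05] 0.0004088744579960398 [ 0.75254735 -0.39899205 -0.14841432] 4.9
```

View pics/s1.png

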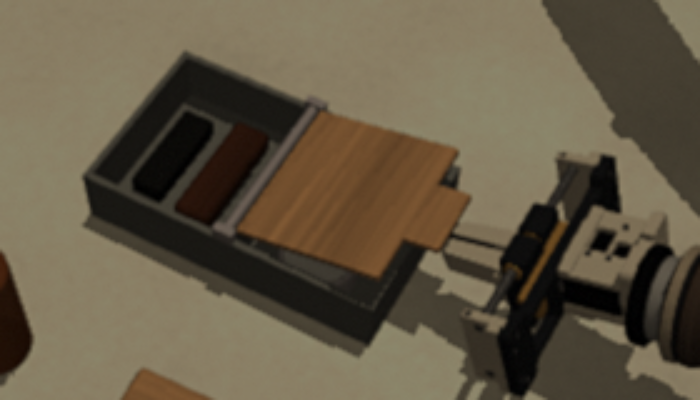

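The closed fingertips are below the tab, at crop pixel (450,235), and touching nothing. I'll sweep to just short of upright and check.

```bash
cat >> h.py <<'E'
def sweep(bot,ths,speed=.06,f=8):
    for th in ths:
        a=.3+(1.45-.3)*(th-.19)/(3.14-.19)
        hit=bot.servo_line(tcp(th,a),speed=speed,rot=rpy(a,1),f_stop=f)
        s=bot.sense();print(round(th,2),hit,np.round(s["wrist_force"],1),round(s["time"],2))
        if hit: return False
    return True
E
python3 - <<'E'
from workcell import bot,snapshot
from h import *
sweep(bot,np.linspace(.19,1.5,9))
s=snapshot("scene");c=s["color"][60:260,150:430,::-1];cv2.imwrite("pics/s2.png",cv2.resize(c,None,fx=2.5,fy=2.5))
E
```

```text
0.19 False [-0.6 -0.  -0.4] 5.3
0.35 False [-0.2  0.2 -0.3] 5.94
0.52 False [-0.6 -0.2 -0.6] 6.58
0.68 False [0.7 0.1 0.2] 7.21
0.84 False [ 0.1  0.5 -0.4] 7.84
1.01 False [-0.1 -0.2 -0.3] 8.47
1.17 False [-0.2  0.1 -1.2] 9.1
1.34 False [-0.   0.3 -0.2] 9.72
1.5 False [-0.   0.5  0.6] 10.35
```

View pics/s2.png

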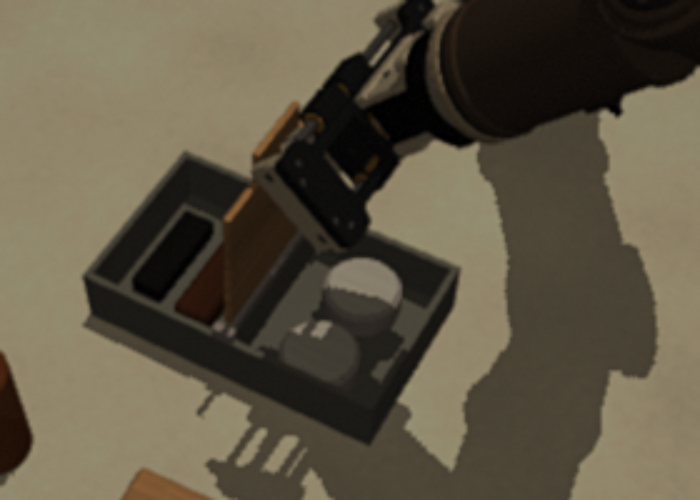

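The leaf is upright at crop (255,220), the tins are uncovered, and the caddy hasn't moved. I'll continue over the spine and end slowly with a light force stop.

Run:
```python
from workcell import bot,snapshot
from h import *
if sweep(bot,np.linspace(1.65,3.0,9)): sweep(bot,[3.08,3.12,3.15,3.17,3.19],speed=.03,f=4)
p=bot.sense()["tool_pos"];print(p)
bot.servo_line(p+[0,.01,.04],speed=.08)
bot.servo_line(p+[0,.05,.26],speed=.2)
q=bot.sense()["q"].copy() if hasattr(bot.sense()["q"],"copy") else list(bot.sense()["q"])
bot.move_pose([.3,.45,.32],rpy(1.45,1))
print(bot.sense()["time"])
for n in("scene","top"):
    s=snapshot(n);cv2.imwrite(f"pics/{n}3.png",s["color"][:,:,::-1])
    P=cloud(s);l,st,c=wood(s)
    for i in range(1,len(st)):
        if st[i,4]<300: continue
        Q=P[l==i];Q=Q[Q[:,2]>.01]
        if len(Q)<100: continue
        A=np.c_[Q[:,:2],np.ones(len(Q))];k=np.ones(len(Q),bool)
        for _ in range(5):
            a=np.linalg.lstsq(A[k],Q[k,2],rcond=None)[0];k=abs(A@a-Q[:,2])<.005
        print(n,Q.mean(0).round(3),'slope',a.round(4),k.mean().round(2))
```

```text
1.65 False [-0.3 -0.2  0.6] 10.97
1.82 False [-0.2 -0.7 -0. ] 11.6
1.99 False [-0.1 -0.4  0. ] 12.22
2.16 False [-0.3 -0.7  0.1] 12.83
2.33 False [-0.3 -0.1  0.1] 13.44
2.49 False [ 0.3  0.4 -0. ] 14.04
2.66 False [-0.2  0.4 -0.1] 14.63
2.83 False [ 0.4 -0.1 -0. ] 15.22
3.0 False [0.2 0.4 0.3] 15.79
3.08 False [ 0.3 -0.   0.4] 16.34
3.12 False [0.3 0.6 0.6] 16.69
3.15 True [-4.3  3.9 19.6] 16.9
[ 0.52840918 -0.1896547   0.12845541]
21.1167
scene [ 0.534 -0.13   0.064] slope [-0.001   0.0019  0.0631] 1.0
scene [0.751 0.025 0.043] slope [-0.004   0.0003  0.042 ] 0.99
top [ 0.748 -0.17   0.112] slope [ 0.0742 -0.0587  0.0459] 0.67
top [0.747 0.023 0.043] slope [0.0185 0.0002 0.0259] 0.95
top [ 0.531 -0.13   0.067] slope [0.0003 0.0009 0.0629] 0.99
```

View pics/top3.png

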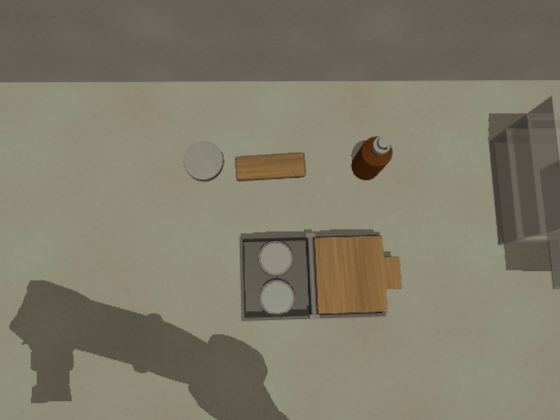

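View pics/scene3.png

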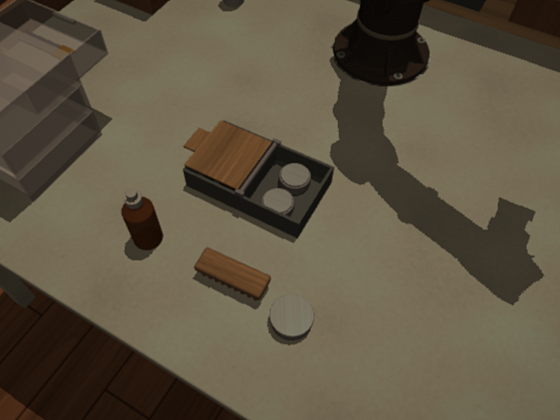

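The leaf lies flat over the other well: its plane slope is about 0.001 and its tab is at top-view pixel (393,272). The tins at (276,258) and (277,296) are uncovered. The caddy and the bystanders are at the same pixels as before, and the arm is clear.

```bash
python3 -c "
from workcell import bot
print(bot.sign_off())"
```

```text
the job is handed in; nothing more can be done
None
```

The leaf lies flat over the -y well with both polish tins uncovered, the caddy and bystanders show no movement in the before and after pictures, and the job was handed in at about 21 s with the arm clear; the final touch against the stop read about 20 N at the wrist, above the 4 N stop threshold I had set.

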